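# Set up a flat bar on supports for drilling

## Task

Set the flat bar up for drilling on the dark steel drilling plate. Stand the rectangular block on the scribed cross between the plate's hole and its straight stop, and the round riser on the other cross, between the hole and the round pillar; then lay the bar flat across both, in line with the plate and with its centre mark over the hole, and finally stand the knobbed weight on the bar directly above the round riser. Leave the blue tin, the red bin and the carton where they are.

Things in the scene. Friction and masses are not known exactly. Their poses are not given: they have to be found in the camera images.
- plate: Dark steel plate fixed to the bench, 120 (its x) by 250 (its y, the long way) by 12 mm thick; 30 mm through hole in its centre, two thin white scribed crosses on top. Origin: centre of the underside, on the hole axis, at bench height (top at z = 12). Crosses at y = +55 and -55 mm on its y axis, each halfway between the hole centre and the centre of the stop or pillar at that end.
- stop: Straight steel stop fixed on one end of the plate, 60 (along the plate's x) by 16 (along the plate's y) by 30 mm high. Origin: centre of its underside, on the plate's top, 110 mm from the hole's centre along the plate's y axis, at either the +y or the -y end. Its top is 42 mm above the bench.
- pillar: Round steel pillar, 24 mm in diameter and 30 mm high, fixed on the plate's other end. Origin: centre of its underside, on the plate's top, 110 mm from the hole's centre, at the end opposite the stop.
- block: Loose rectangular aluminium block, 45 (its x) by 30 (its y) by 30 mm high, about 0.11 kg, standing on the bench. Origin: centre of its underside.
- riser: Loose round riser of grey plastic, a plain upright cylinder 40 mm in diameter and 30 mm high, about 0.06 kg, flat top. Origin: centre of its underside.
- bar: Loose flat aluminium bar, 40 (its x) by 160 (its y) by 12 mm thick, about 0.21 kg, lying flat on the bench, with a small black centre mark on top. Origin: centre of its underside. Symmetrical end for end. On the supports its underside is 42 mm and its top 54 mm above the bench.
- weight: Loose dark steel hold-down weight, about 0.28 kg, standing upright: a round body 40 mm in diameter and 24 mm high, a 16 mm neck, and on top a round knob 26 mm in diameter that spans heights 36 to 50 mm (overall height 50 mm). Origin: centre of its underside.
- tin: Bystander: closed round blue tin with a white lid and paper label, 72 mm in diameter, 75 mm high, beyond the work on the left. Origin: centre of its underside. To be left alone.
- bin: Bystander: open red plastic parts bin with steel nuts, 90 by 150 by 60 mm high, beyond the plate. Origin: centre of its underside. To be left alone.
- carton: Bystander: cardboard carton, 70 by 60 by 80 mm high, beyond the work on the right. Origin: centre of its underside. To be left alone.
Not all that is in view belongs to the job. Of the things that look like the bar, take the one that is farthest to the robot's right at the start.

How it is judged:
By the outcome, as a careful person would: the job done as asked, in the order asked, and still so for the second after the job is handed in, with the robot touching nothing.
It also fails if it takes over 104 s, if anything falls off the work surface, if the arm or the gripper's body presses on something with over 40 N, if the wrist force passes 120 N, or if a joint passes its speed limit or range.

## Robot

A 6-joint arm with a two-finger parallel gripper is mounted at the origin on the work surface. World frame = base frame: x ahead of the robot, y to its left, z up, the work surface at z = 0. Lengths are in m, angles in degrees, forces in N, time in s.
With the tool pointing down it reaches from about 0.35 to 0.875 m from the base axis. Payload 4.2 kg.
Tool frame: the origin (TCP) lies at the very end of the fingers, on their centre line; the grasp point (between the pads) lies 19 mm behind it (r.grip_point_offset is the distance from the TCP to the grasp point, in m); z points along the fingers, y is the line along which they close (so a half turn about z gives the same grasp; the last joint's range is limited). The gripper opens to 87 mm and grips with 3 to 60 N. Pads are 19 mm wide; open, the fingers measure 117 mm over their backs; the gripper's body (75 mm by 190 mm) begins 51 mm behind the grasp point.
Start: joints at [80.478, 22.042, 0.453, 0, -68.411, -14.817], TCP at [0.258, 0.569, 0.223] pointing down, gripper open.
Joint ranges: [-179.83, 179.83], [-69.29, 118.12], [-61.27, 80.66], [-181.25, 117.63], [-171.15, -9.14], [-177.46, 177.46]. Speed limits (degrees/s): [159.86, 159.86, 180, 180, 180, 180].

## Interface

Orientations are given as a 3x3 rotation matrix whose columns are the frame's x, y, z axes.
In Python, from station import r, cams gives the robot as it stands. The module is installed in compiled form; this text tells all that it offers.
- The arm moves only by the shell command python3 -m handwheel 'ROWS'. ROWS is JSON, a list that holds one entry, the list of rows, each a list of 7 numbers: the turn, a rotation vector about the tool's x, y, z in units of 6 degrees (1.0 is 6 degrees), then the shift along the tool's x, y, z in m, then the finger opening in m, from 0 to 0.087. In form: [[[ax, ay, az, x, y, z, jaw], ...]]. A call has 1 to 12 rows; each row shifts and turns the commanded pose from where the row before left it, along the tool's axes as they then stand; what a row does not reach is not made up. A row lasts 1/10 s, in which the tool goes at most 50 mm and 8.59 degrees, less where a joint would pass 70% of its speed; a pose out of reach is approached as far as the arm can. A call with a gripper value outside its range is refused whole. The fingers move at their own pace and stop on an object; the grip force is fixed at half the most. Time passes only in rows, so rows that do not move let the fingers close. It gives the time, the measured TCP pose, the force, the opening and the grip force at its end, in the units of the state.
- r.sense(): the state, without advancing time (a new reading comes with each control period).
- cams.capture(name): name is "side" or "top"; returns the picture (400x640x3 uint8, red, green, blue); there is no depth.
- cams.get_calibration(name): a dict with "camera_matrix" (3x3 intrinsics, pixels), "k1" (the pictures are not rectified: a ray, as slopes to the right and down, at radius r is drawn at 1 + k1 r^2 times it, then the intrinsics apply), "rvec" (rotation vector, rad) and "tvec" (3), from world to camera coordinates, as OpenCV has them. Camera axes: x right, y down, z forward; pixel columns grow to the right and rows downward; lengths in m; the calibration is good to about 2 mm. A picture is of the moment at which its call begins. get_calibration takes no time and is no camera call.
- r.finish_job(): hands the job in; it is judged then, once.
The state is a dict: "time_s": time; "joints": joint angles; "joint_velocities": joint speeds; "effort": joint torques, N m; "tcp_pos": TCP position; "ee_rot": TCP orientation; "wrist_force": force on the tool from outside, world axes, zero at the start; "moment": the same for the moment, N m; "gripper_width": opening from 0.0 (shut) to 1.0 (fully open); "gripper_force": force on a finger pad.
Only numpy, scipy, OpenCV 4.12 (cv2) and the standard library are available. Lean on these libraries where they do the work, as an engineer would, in place of code of your own. Each camera call takes 0.05 s, during which the arm holds its last target. There are 200 camera calls.

## Working session

There is one attempt and no reset: what is moved stays moved. The work goes in short steps, Python scripts to look and compute and a shell command to move; the robot and the scene stay as the last step left them, time stands still between calls to the robot, and variables do not carry over. Pictures are saved under pics/ and viewed, at most 14 in all, crops included, and the job is handed in when it is done.

```bash
mkdir -p pics; cat > h.py <<'E'
import numpy as np, cv2
from station import r, cams
def cal(n):
    c=cams.get_calibration(n); K=np.array(c["camera_matrix"],float); R=cv2.Rodrigues(np.array(c["rvec"],float))[0]; t=np.array(c["tvec"],float).ravel()
    return K,float(c["k1"]),R,t
def ray(n,uv):
    K,k1,R,t=cal(n); u=np.atleast_2d(np.array(uv,float))
    d=cv2.undistortPoints(u.reshape(-1,1,2),K,np.array([k1,0,0,0.]))[:,0]
    D=np.c_[d,np.ones(len(d))]@R; return -R.T@t,D
def onz(n,uv,z):
    C,D=ray(n,uv); s=(z-C[2])/D[:,2]; return C+D*s[:,None]
def proj(n,P):
    K,k1,R,t=cal(n); return cv2.projectPoints(np.atleast_2d(np.array(P,float)),cv2.Rodrigues(R)[0],t,K,np.array([k1,0,0,0.]))[0][:,0]
def snap(n,f):
    im=cams.capture(n); cv2.imwrite(f"pics/{f}.png",cv2.cvtColor(im,cv2.COLOR_RGB2BGR)); return im
E
python3 - <<'E'
from h import *
for n in("top","side"):
    snap(n,n+"0"); K,k,R,t=cal(n); print(n,K.round(1).tolist(),k,(-R.T@t).round(3),R.round(3).tolist())
s=r.sense(); print(s)
E
```

```text
top [[456.3, 0.0, 320.0], [0.0, 456.3, 196.4], [0.0, 0.0, 1.0]] -0.0357838516838536 [0.349 0.004 1.098] [[0.016, -1.0, 0.002], [-0.984, -0.016, -0.179], [0.179, 0.001, -0.984]]
side [[400.0, 0.0, 327.3], [0.0, 400.0, 199.0], [0.0, 0.0, 1.0]] -0.058713589877395486 [ 0.162 -0.681  0.563] [[0.865, -0.501, 0.005], [-0.281, -0.492, -0.824], [0.415, 0.712, -0.567]]
{'time_s': 0.1, 'joints': array([ 8.04775043e+01,  2.20868027e+01,  3.87298931e-01, -2.35139673e-02,
       -6.84127892e+01, -1.48159631e+01]), 'joint_velocities': array([-0.00963667, -0.14198361,  0.18047538,  0.09455632,  0.03933356,
        0.10694636]), 'effort': array([-4.80111376e-04, -3.91685951e+01,  1.87936503e+01,  4.23188925e+00,
        1.34841318e-02, -7.37070923e-05]), 'tcp_pos': array([0.25735459, 0.56895753, 0.22156685]), 'ee_rot': array([[ 9.11064504e-01, -4.12263240e-01, -7.00579723e-04],
       [-4.12263814e-01, -9.11062595e-01, -1.86971417e-03],
       [ 1.32542441e-04,  1.99225388e-03, -9.99998007e-01]]), 'wrist_force': array([-0.12010853,  0.17671664, -0.42603685]), 'moment': array([ 0.06231849,  0.03477685, -0.00150705]), 'gripper_force': 0.0, 'gripper_width': 1.0016589203413693}
```

View pics/top0.png

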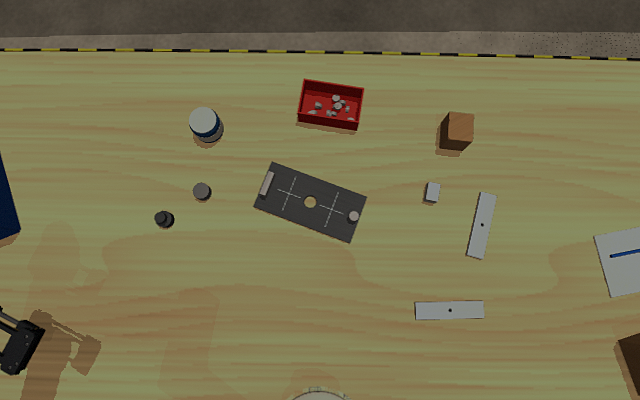

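View pics/side0.png

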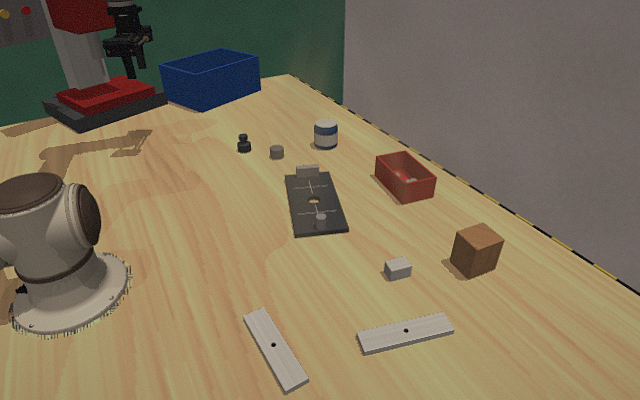

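The top view shows the plate with the stop at left (267,185), the hole at (310,202) and the pillar at (353,216). It also shows the block (432,192), riser (202,191), weight (165,219) and two bars, at (482,225) and (450,310). The one at (482,225) is farther right, so I take that one.

```bash
cat > m0.py <<'E'
from h import *
im=cv2.cvtColor(cv2.imread("pics/top0.png"),cv2.COLOR_BGR2RGB)
hsv=cv2.cvtColor(im,cv2.COLOR_RGB2HSV)
def hv(u,v): return hsv[v,u].tolist()
print({k:hv(*p) for k,p in dict(wood=(250,260),bar=(482,210),block=(432,190),blockside=(430,200),riser=(202,188),plate=(330,220),weight=(164,217),pillar=(353,215),stop=(266,184),bar2=(430,310)).items()})
def comp(box,m,z,name):
    x0,y0,x1,y1=box; k=np.zeros(m.shape,np.uint8); k[y0:y1,x0:x1]=m[y0:y1,x0:x1]
    cs,_=cv2.findContours(k,cv2.RETR_EXTERNAL,cv2.CHAIN_APPROX_NONE); c=max(cs,key=cv2.contourArea)[:,0].astype(float)
    P=onz("top",c,z)[:,:2]*1000; (cx,cy),(w,h),a=cv2.minAreaRect(P.astype(np.float32))
    mo=cv2.moments(P.astype(np.float32)); 
    print(name,"rect c",round(cx,1),round(cy,1),"wh",round(w,1),round(h,1),"ang",round(a,1),"centroid",round(mo['m10']/mo['m00'],1),round(mo['m01']/mo['m00'],1),"px",c.min(0),c.max(0))
S=hsv[...,1]; V=hsv[...,2]
bright=((S<50)&(V>120)).astype(np.uint8)
comp((460,185,505,265),bright,.012,"bar")
comp((405,290,495,330),bright,.012,"bar2")
comp((415,175,447,210),bright,.030,"block")
low=((S<70)).astype(np.uint8)
comp((245,150,375,250),((V<110)&(S<70)).astype(np.uint8),.012,"plate")
comp((185,175,215,205),low,.030,"riser")
comp((150,205,180,232),((V<80)).astype(np.uint8),.024,"weight")
comp((300,192,322,212),((S>70)|(V>130)).astype(np.uint8),.012,"hole")
comp((343,207,364,224),((V>110)&(S<70)).astype(np.uint8),.042,"pillar")
comp((255,168,276,200),((V>110)&(S<70)).astype(np.uint8),.042,"stop")
crop=lambda x,y,w,h:cv2.resize(cv2.cvtColor(im,cv2.COLOR_RGB2BGR)[y:y+h,x:x+w],None,fx=5,fy=5,interpolation=cv2.INTER_CUBIC)
a=crop(248,155,125,95);b=crop(145,175,70,58)
c=crop(410,175,90,58)
o=np.zeros((475+290,800,3),np.uint8);o[:475,:625]=a;o[475:,:350]=b;o[475:,350:800]=c
cv2.imwrite("pics/crop0.png",cv2.resize(o,None,fx=.78,fy=.78))
E
python3 m0.py
```

```text
{'wood': [30, 85, 135], 'bar': [94, 13, 141], 'block': [83, 7, 140], 'blockside': [18, 47, 65], 'riser': [19, 24, 85], 'plate': [15, 18, 57], 'weight': [30, 14, 54], 'pillar': [14, 29, 133], 'stop': [14, 29, 131], 'bar2': [68, 7, 139]}
bar rect c 484.0 -385.3 wh 39.9 159.3 ang 74.9 centroid 484.0 -385.1 px [468. 192.] [496. 258.]
bar2 rect c 283.6 -300.6 wh 39.7 159.2 ang 1.8 centroid 283.4 -301.5 px [416. 301.] [484. 319.]
block rect c 560.2 -263.9 wh 28.5 43.4 ang 79.0 centroid 560.1 -263.9 px [426. 182.] [440. 201.]
plate rect c 534.1 29.4 wh 248.9 120.6 ang 70.2 centroid 534.2 29.6 px [253. 162.] [366. 242.]
riser rect c 551.7 288.4 wh 38.9 41.4 ang 0.9 centroid 551.6 288.7 px [193. 183.] [210. 199.]
weight rect c 483.7 374.5 wh 38.3 46.1 ang 1.0 centroid 483.7 374.8 px [155. 211.] [174. 227.]
hole rect c 533.5 29.2 wh 26.9 29.0 ang 0.9 centroid 533.7 29.5 px [304. 196.] [316. 207.]
pillar rect c 496.8 -73.7 wh 19.8 20.1 ang 45.7 centroid 496.8 -73.6 px [349. 211.] [358. 220.]
stop rect c 571.6 132.2 wh 12.9 57.7 ang 69.8 centroid 571.6 132.2 px [260. 171.] [273. 194.]
```

View pics/crop0.png

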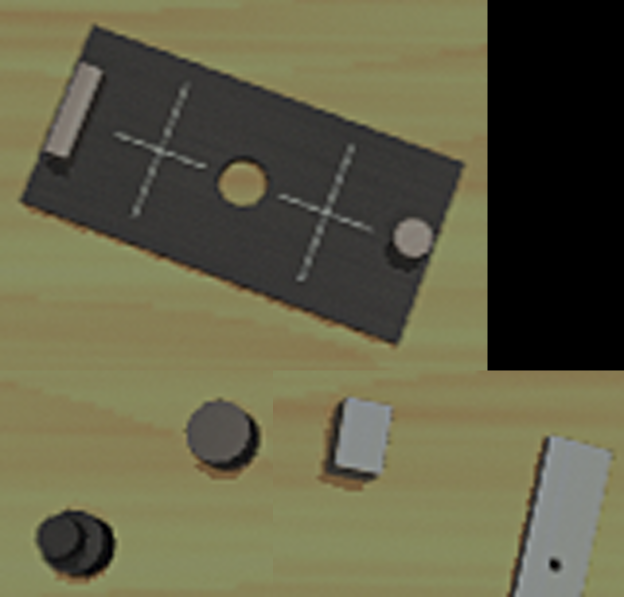

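The crop confirms two clean scribed crosses, with the stop on the left end and the pillar on the right. The dimensions match: plate 249x121, stop to pillar 219 mm, and their midpoint is the hole. Next I check clearance to the carton and tin and write a planning helper.

```bash
cat > plan.py <<'E'
import sys; from h import *
def plan(x,y,z,ang):
    """target TCP mm, closing direction (deg, mod 180): turn about tool z in row units, then shift in tool axes after turn"""
    s=r.sense(); R=np.array(s["ee_rot"]); p=np.array(s["tcp_pos"])*1000
    cur=np.degrees(np.arctan2(R[1,1],R[0,1])); d=(ang-cur+90)%180-90
    Rn=cv2.Rodrigues(np.array([0,0,np.radians(d)]))[0]@R
    sh=Rn.T@(np.array([x,y,z])-p)
    print("t",round(s["time_s"],2),"tcp",p.round(1),"ydir",round(cur%180,2),"tilt",np.degrees(R[:2,2]).round(2),"w",round(s["gripper_width"]*87,1),"gf",round(s["gripper_force"],1),"F",np.round(s["wrist_force"],1),"j",np.round(s["joints"]).astype(int).tolist())
    print("yaw left %.2f deg -> az units %.2f (other way %.2f); shift tool mm"%(d,-d/6,-(d-180*np.sign(d))/6),sh.round(1),"without turn",(R.T@(np.array([x,y,z])-p)).round(1))
if __name__=="__main__": plan(*map(float,sys.argv[1:5]))
E
python3 - <<'E'
from h import *
im=cv2.imread("pics/top0.png");hsv=cv2.cvtColor(im,cv2.COLOR_BGR2HSV)
print("carton bench pts",onz("top",[(440,149),(466,151),(474,114)],0).round(3).tolist(), "top pts",onz("top",[(449,113),(474,114),(470,142),(446,139)],.08).round(3).tolist())
print("tin top",onz("top",[(204,120)],.075).round(3),"bin top",onz("top",[(299,121),(358,131),(364,88)],.06).round(3).tolist())
E
python3 plan.py 560 -264 150 -11; python3 plan.py 560 -264 150 79
```

```text
carton bench pts [[0.674, -0.293, 0.0], [0.67, -0.358, 0.0], [0.768, -0.383, 0.0]] top pts [[0.738, -0.296, 0.08], [0.737, -0.355, 0.08], [0.668, -0.342, 0.08], [0.674, -0.286, 0.08]]
tin top [[0.713 0.281 0.075]] bin top [[0.72, 0.058, 0.06], [0.697, -0.083, 0.06], [0.806, -0.097, 0.06]]
t 0.1 tcp [257.4 569.  221.6] ydir 65.65 tilt [-0.04 -0.11] w 87.1 gf 0.0 F [-0.1  0.2 -0.4] j [80, 22, 0, 0, -68, -15]
yaw left -76.65 deg -> az units 12.78 (other way -17.22); shift tool mm [ 759.9 -456.2   70.8] without turn [619.1 634.   72.9]
t 0.1 tcp [257.4 569.  221.6] ydir 65.65 tilt [-0.04 -0.11] w 87.1 gf 0.0 F [-0.1  0.2 -0.4] j [80, 22, 0, 0, -68, -15]
yaw left 13.35 deg -> az units -2.22 (other way 27.78); shift tool mm [456.  759.8  73.1] without turn [619.1 634.   72.9]
```

```bash
python3 -m handwheel '[[[0,0,1.28,0,0,0,0.087],[0,0,1.28,0,0,0,0.087],[0,0,1.28,0,0,0,0.087],[0,0,1.28,0,0,0,0.087],[0,0,1.28,0,0,0,0.087],[0,0,1.28,0,0,0,0.087],[0,0,1.28,0,0,0,0.087],[0,0,1.28,0,0,0,0.087],[0,0,1.28,0,0,0,0.087],[0,0,1.28,0,0,0,0.087]]]'
python3 -m handwheel '[[[0,0,0,0.038,-0.0228,0.003,0.087],[0,0,0,0.038,-0.0228,0.003,0.087],[0,0,0,0.038,-0.0228,0.003,0.087],[0,0,0,0.038,-0.0228,0.003,0.087],[0,0,0,0.038,-0.0228,0.003,0.087],[0,0,0,0.038,-0.0228,0.003,0.087],[0,0,0,0.038,-0.0228,0.003,0.087],[0,0,0,0.038,-0.0228,0.003,0.087],[0,0,0,0.038,-0.0228,0.003,0.087],[0,0,0,0.038,-0.0228,0.003,0.087]]]'
python3 plan.py 560 -264 150 -11
```

```text
time_s: 1.1
tcp_pos: [0.2574, 0.5691, 0.2219]
ee_rot: [[-0.199, -0.98, -0.0], [-0.98, 0.199, -0.001], [0.001, 0.0, -1.0]]
wrist_force: [-0.4, -1.1, -0.8]
gripper_width: 0.999
gripper_force: 0.0
time_s: 2.1
tcp_pos: [0.4078, 0.1507, 0.1924]
ee_rot: [[-0.193, -0.981, -0.0], [-0.981, 0.193, 0.0], [-0.0, 0.0, -1.0]]
wrist_force: [0.6, 0.3, -0.2]
gripper_width: 1.0
gripper_force: 0.0
t 2.1 tcp [407.8 150.7 192.4] ydir 168.89 tilt [-0.    0.01] w 87.0 gf 0.0 F [ 0.6  0.3 -0.2] j [42, 5, -27, 0, -58, -53]
yaw left 0.11 deg -> az units -0.02 (other way 29.98); shift tool mm [ 378.1 -228.5   42.3] without turn [ 377.6 -229.3   42.3]
```

```bash
python3 -m handwheel '[[[0,0,0,0.038,-0.023,0.004,0.087],[0,0,0,0.038,-0.023,0.004,0.087],[0,0,0,0.038,-0.023,0.004,0.087],[0,0,0,0.038,-0.023,0.004,0.087],[0,0,0,0.038,-0.023,0.004,0.087],[0,0,0,0.038,-0.023,0.004,0.087],[0,0,0,0.038,-0.023,0.004,0.087],[0,0,0,0.038,-0.023,0.004,0.087],[0,0,0,0.037,-0.022,0.004,0.087],[0,0,0,0.037,-0.022,0.004,0.087],[0,0,0,0,0,0,0.087],[0,0,0,0,0,0,0.087]]]' >/dev/null
python3 plan.py 560 -264 7 -11
python3 - <<'E'
from h import *
snap("top","top1"); snap("side","side1")
E
```

```text
t 3.3 tcp [ 557.8 -263.   151.2] ydir 168.73 tilt [-0.13  0.05] w 86.8 gf 0.0 F [0.1 0.6 0.2] j [-10, 25, -6, 0, -59, -1]
yaw left 0.27 deg -> az units -0.04 (other way 29.96); shift tool mm [  0.6  -2.6 144.2] without turn [  0.6  -2.7 144.2]
```

View pics/side1.png

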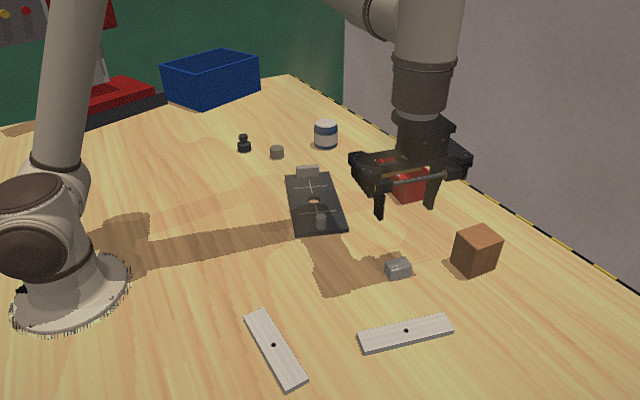

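The side view shows the gripper straight above the block (398,268), with the fingers at (379,215) and (430,205) and the carton clear. I descend and grip.

```bash
python3 -m handwheel '[[[0,0,0,0.0006,-0.0026,0.03,0.087],[0,0,0,0,0,0.03,0.087],[0,0,0,0,0,0.03,0.087],[0,0,0,0,0,0.024,0.087],[0,0,0,0,0,0.018,0.087],[0,0,0,0,0,0.012,0.087],[0,0,0,0,0,0,0.087],[0,0,0,0,0,0,0.087]]]'|grep -E "tcp|force"
python3 -m handwheel '[[[0,0,0,0,0,0,0.03],[0,0,0,0,0,0,0.03],[0,0,0,0,0,0,0.03],[0,0,0,0,0,0,0.03],[0,0,0,0,0,0,0.03],[0,0,0,0,0,0,0.03],[0,0,0,0,0,0,0.03],[0,0,0,0,0,0,0.03]]]' |grep -vE "rot"
```

```text
tcp_pos: [0.5616, -0.263, 0.0095]
wrist_force: [0.5, -0.2, 1.1]
gripper_force: 0.0
time_s: 5.0
tcp_pos: [0.561, -0.2635, 0.0086]
wrist_force: [0.2, -1.1, -0.7]
gripper_width: 0.512
gripper_force: 30.0
```

```bash
python3 -m handwheel '[[[0,0,0,0,0,-0.02,0.03],[0,0,0,0,0,-0.03,0.03],[0,0,0,0,0,-0.03,0.03],[0,0,0.74,0,0,-0.01,0.03],[0,0,0.74,0,0,0,0.03],[0,0,0,0,0,0,0.03],[0,0,0,0,0,0,0.03]]]'|grep -E "width|gripper_force"
python3 plan.py 552.9 81.1 80 160
```

```text
gripper_width: 0.518
gripper_force: 30.0
t 5.7 tcp [ 560.4 -263.3   97.9] ydir 160.06 tilt [-0.07  0.03] w 45.1 gf 30.0 F [-0.1 -0.4 -1.1] j [-10, 28, -10, 0, -53, -10]
yaw left -0.06 deg -> az units 0.01 (other way -29.99); shift tool mm [-321.   124.8   18.1] without turn [-321.2  124.5   18.1]
```

```bash
python3 -m handwheel '[[[0,0,0,-0.0321,0.0125,0,0.03],[0,0,0,-0.0321,0.0125,0,0.03],[0,0,0,-0.0321,0.0125,0,0.03],[0,0,0,-0.0321,0.0125,0,0.03],[0,0,0,-0.0321,0.0125,0,0.03],[0,0,0,-0.0321,0.0125,0,0.03],[0,0,0,-0.0321,0.0125,0,0.03],[0,0,0,-0.0321,0.0125,0,0.03],[0,0,0,-0.0321,0.0125,0,0.03],[0,0,0,-0.0321,0.0125,0,0.03],[0,0,0,0,0,0.018,0.03],[0,0,0,0,0,0,0.03]]]'|grep -E "force"
python3 -m handwheel '[[[0,0,0,0,0,0.02,0.03],[0,0,0,0,0,0.01,0.03],[0,0,0,0,0,0,0.03],[0,0,0,0,0,0,0.03]]]'|grep -E "force"
python3 plan.py 552.9 81.1 20.6 160
python3 - <<'E'
from h import *
snap("top","top2"); snap("side","side2")
E
```

```text
wrist_force: [-1.4, -0.1, -1.6]
gripper_force: 30.0
wrist_force: [-0.6, -0.4, -1.3]
gripper_force: 30.0
t 7.3 tcp [553.6  80.4  50.8] ydir 159.97 tilt [-0.01 -0.02] w 45.0 gf 30.0 F [-0.6 -0.4 -1.3] j [25, 26, -21, 0, -43, -45]
yaw left 0.03 deg -> az units -0.01 (other way 29.99); shift tool mm [-0.4  0.9 30.2] without turn [-0.4  0.9 30.2]
```

View pics/side2.png

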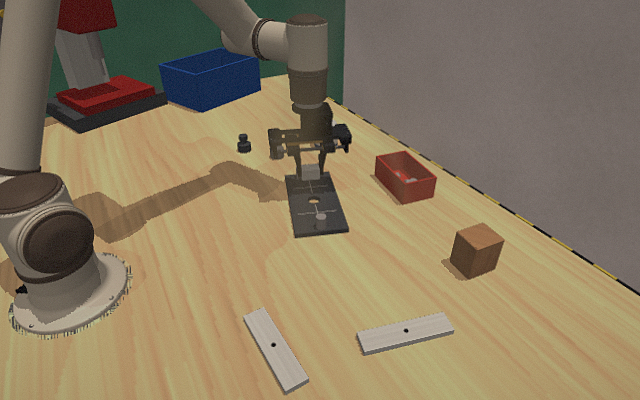

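The block hangs at (311,173) above the stop-side cross, so I lower it.

```bash
python3 -m handwheel '[[[0,0,0,-0.0004,0.0008,0.012,0.03],[0,0,0,0,0,0.01,0.03],[0,0,0,0,0,0.005,0.03],[0,0,0,0,0,0.002,0.03],[0,0,0,0,0,0,0.03],[0,0,0,0,0,0,0.03]]]'|grep -E "force"
python3 plan.py 552.9 81.1 20.6 160
```

```text
wrist_force: [-0.1, -0.3, -0.9]
gripper_force: 30.0
t 8.0 tcp [553.1  81.7  21.6] ydir 160.0 tilt [0.04 0.01] w 44.6 gf 30.0 F [-0.1 -0.3 -0.9] j [25, 29, -22, 0, -39, -45]
yaw left 0.00 deg -> az units -0.00 (other way 30.00); shift tool mm [ 0.6 -0.   1. ] without turn [ 0.6 -0.   1. ]
```

```bash
python3 -m handwheel '[[[0,0,0,0,0,0.0005,0.03],[0,0,0,0,0,0.0005,0.03],[0,0,0,0,0,0,0.03],[0,0,0,0,0,0,0.03]]]'|grep -E "force|tcp"
python3 -m handwheel '[[[0,0,0,0,0,0,0.087],[0,0,0,0,0,0,0.087],[0,0,0,0,0,0,0.087],[0,0,0,0,0,0,0.087],[0,0,0,0,0,0,0.087],[0,0,0,0,0,-0.02,0.087],[0,0,0,0,0,-0.03,0.087],[0,0,0,0,0,-0.04,0.087],[0,0,0,0,0,-0.03,0.087],[0,0,0,0,0,-0.01,0.087],[0,0,0,0,0,0,0.087]]]'|grep -E "force|width"
python3 plan.py 551.7 288.5 130 65.6
```

```text
tcp_pos: [0.5528, 0.0816, 0.0206]
wrist_force: [-0.3, -0.1, -1.1]
gripper_force: 30.0
wrist_force: [0.5, 1.2, -0.2]
gripper_width: 1.001
gripper_force: 0.0
t 9.5 tcp [553.5  81.9 152. ] ydir 159.98 tilt [0.18 0.09] w 87.1 gf 0.0 F [ 0.5  1.2 -0.2] j [25, 19, -15, 0, -56, -45]
yaw left 85.62 deg -> az units -14.27 (other way 15.73); shift tool mm [ -86.9 -187.4   22.7] without turn [-193.4   72.4   22.3]
```

```bash
python3 -m handwheel '[[[0,0,0,-0.0322,0.012,0.004,0.087],[0,0,0,-0.0322,0.012,0.004,0.087],[0,0,0,-0.0322,0.012,0.004,0.087],[0,0,0,-0.0322,0.012,0.004,0.087],[0,0,0,-0.0322,0.012,0.003,0.087],[0,0,0,-0.0322,0.012,0.003,0.087],[0,0,0,0,0,0,0.087],[0,0,0,0,0,0,0.087]]]'|grep -E "width"
python3 plan.py 551.7 288.5 7 160
cat > m1.py <<'E'
from h import *
im=snap("top","top3");hsv=cv2.cvtColor(im,cv2.COLOR_RGB2HSV);S=hsv[...,1];V=hsv[...,2]
c0=proj("top",[.5529,.0811,.042])[0]; print("expected px",c0)
m=np.zeros(S.shape,np.uint8);x,y=int(c0[0]),int(c0[1]);m[y-14:y+15,x-13:x+14]=((V>115)&(S<60))[y-14:y+15,x-13:x+14]
m=cv2.morphologyEx(m,cv2.MORPH_OPEN,np.ones((3,3),np.uint8))
cs,_=cv2.findContours(m,cv2.RETR_EXTERNAL,cv2.CHAIN_APPROX_NONE);c=max(cs,key=cv2.contourArea)[:,0].astype(float)
P=onz("top",c,.042)[:,:2]*1000;print(cv2.minAreaRect(P.astype(np.float32)))
cv2.imwrite("pics/crop3.png",cv2.resize(cv2.cvtColor(im,cv2.COLOR_RGB2BGR)[150:250,150:380],None,fx=3.4,fy=3.4,interpolation=cv2.INTER_CUBIC))
E
python3 m1.py
```

```text
gripper_width: 0.999
t 10.3 tcp [550.  287.6 126. ] ydir 160.04 tilt [-0.22 -0.16] w 86.9 gf 0.0 F [ 0.1 -0.1 -0.2] j [43, 26, -7, 0, -57, -62]
yaw left -0.04 deg -> az units 0.01 (other way -29.99); shift tool mm [ -1.9  -1.6 119. ] without turn [ -1.9  -1.6 119. ]
expected px [287.88327843 190.87904535]
((550.8148193359375, 80.55652618408203), (30.002906799316406, 43.525726318359375), 70.02672576904297)
```

View pics/crop3.png

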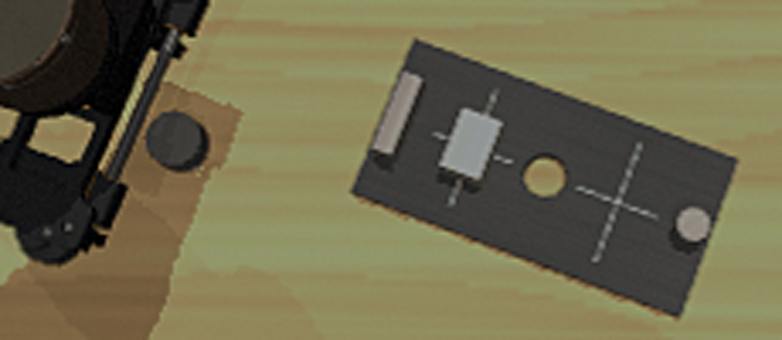

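The block is on the cross, about 2 mm low in x and aligned (70.0°). I'll bias the next placements by about +1.3 mm in x. The riser is visible at crop (177,140), just beyond the gripper because of parallax, and I grip it next.

```bash
python3 -m handwheel '[[[0,0,0,-0.0015,-0.0025,0.03,0.087],[0,0,0,0,0,0.03,0.087],[0,0,0,0,0,0.025,0.087],[0,0,0,0,0,0.02,0.087],[0,0,0,0,0,0.013,0.087],[0,0,0,0,0,0,0.087],[0,0,0,0,0,0,0.087]]]'|grep -E "tcp|force"
python3 -m handwheel '[[[0,0,0,0,0,0,0.025],[0,0,0,0,0,0,0.025],[0,0,0,0,0,0,0.025],[0,0,0,0,0,0,0.025],[0,0,0,0,0,0,0.025],[0,0,0,0,0,0,0.025],[0,0,0,0,0,0,0.025],[0,0,0,0,0,0,0.025]]]' |grep -vE "rot"
python3 -m handwheel '[[[0,0,0,0,0,-0.02,0.025],[0,0,0,0,0,-0.03,0.025],[0,0,0,0,0,-0.04,0.025],[0,0,0,0,0,-0.01,0.025],[0,0,0,0,0,0,0.025],[0,0,0,0,0,0,0.025]]]'|grep -E "width|gripper_force"
python3 plan.py 516.6 -22 80 160
```

```text
tcp_pos: [0.5546, 0.288, 0.0111]
wrist_force: [-0.3, 0.0, 0.5]
gripper_force: 0.0
time_s: 11.85
tcp_pos: [0.5541, 0.2883, 0.0105]
wrist_force: [0.1, 0.3, 0.7]
gripper_width: 0.449
gripper_force: 30.0
gripper_width: 0.449
gripper_force: 30.0
t 12.45 tcp [553.2 287.8 109.4] ydir 159.95 tilt [-0.12 -0.05] w 39.1 gf 30.0 F [-0.4 -0.7 -2.1] j [42, 27, -8, 0, -54, -62]
yaw left 0.05 deg -> az units -0.01 (other way 29.99); shift tool mm [303.6 -71.6  29.7] without turn [303.6 -71.9  29.7]
```

```bash
python3 -m handwheel '[[[0,0,0,0.0337,-0.008,0,0.025],[0,0,0,0.0337,-0.008,0,0.025],[0,0,0,0.0337,-0.008,0,0.025],[0,0,0,0.0337,-0.008,0,0.025],[0,0,0,0.0337,-0.008,0,0.025],[0,0,0,0.0337,-0.008,0,0.025],[0,0,0,0.0337,-0.008,0,0.025],[0,0,0,0.0337,-0.008,0,0.025],[0,0,0,0.0337,-0.008,0,0.025],[0,0,0,0,0,0.03,0.025],[0,0,0,0,0,0.02,0.025],[0,0,0,0,0,0,0.025]]]'|grep -E "force"
python3 -m handwheel '[[[0,0,0,0,0,0.01,0.025],[0,0,0,0,0,0,0.025],[0,0,0,0,0,0,0.025],[0,0,0,0,0,0,0.025]]]'|grep -E "force"
python3 plan.py 516.6 -22 22.5 160
```

```text
wrist_force: [-0.8, -1.0, -0.5]
gripper_force: 30.0
wrist_force: [0.5, -0.4, 0.3]
gripper_force: 30.0
t 14.05 tcp [518.5 -21.   51.2] ydir 160.01 tilt [0.08 0.02] w 39.0 gf 30.0 F [ 0.5 -0.4  0.3] j [16, 23, -27, 0, -40, -36]
yaw left -0.01 deg -> az units 0.00 (other way -30.00); shift tool mm [ 1.6  1.5 28.7] without turn [ 1.6  1.5 28.7]
```

```bash
python3 -m handwheel '[[[0,0,0,0.0014,0.0013,0.012,0.025],[0,0,0,0,0,0.01,0.025],[0,0,0,0,0,0.004,0.025],[0,0,0,0,0,0.002,0.025],[0,0,0,0,0,0,0.025],[0,0,0,0,0,0,0.025]]]'|grep -E "force"
python3 plan.py 516.6 -22 22.5 160
```

```text
wrist_force: [0.4, -0.2, -0.5]
gripper_force: 30.0
t 14.65 tcp [516.6 -22.1  22.8] ydir 159.99 tilt [0.05 0.01] w 39.1 gf 30.0 F [ 0.4 -0.2 -0.5] j [16, 26, -28, 0, -36, -36]
yaw left 0.01 deg -> az units -0.00 (other way 30.00); shift tool mm [-0.1  0.1  0.3] without turn [-0.1  0.1  0.3]
```

```bash
python3 -m handwheel '[[[0,0,0,0,0,0.0005,0.025],[0,0,0,0,0,0,0.025],[0,0,0,0,0,0,0.06],[0,0,0,0,0,0,0.08],[0,0,0,0,0,0,0.08],[0,0,0,0,0,0,0.08],[0,0,0,0,0,0,0.08],[0,0,0,0,0,-0.02,0.08],[0,0,0,0,0,-0.04,0.08],[0,0,0,0,0,-0.04,0.08],[0,0,0,0,0,-0.02,0.08]]]'|grep -E "force|width"
python3 -m handwheel '[[[0,0,1.29,0,0,0,0.087],[0,0,1.29,0,0,0,0.087],[0,0,1.29,0,0,0,0.087],[0,0,1.29,0,0,0,0.087],[0,0,1.29,0,0,0,0.087],[0,0,1.29,0,0,0,0.087],[0,0,1.29,0,0,0,0.087],[0,0,1.29,0,0,0,0.087],[0,0,1.29,0,0,0,0.087],[0,0,1.29,0,0,0,0.087],[0,0,1.29,0,0,0,0.087],[0,0,0,0,0,0,0.087]]]'|grep -E "tcp"
python3 plan.py 485 -385.2 100 74.9
```

```text
wrist_force: [-0.4, 1.1, -0.3]
gripper_width: 0.922
gripper_force: 0.0
tcp_pos: [0.5161, -0.0222, 0.1419]
t 16.95 tcp [516.1 -22.2 141.9] ydir 74.85 tilt [-0.01  0.  ] w 87.1 gf 0.0 F [-0.4  0.6 -0.3] j [16, 16, -21, 0, -53, -121]
yaw left 0.05 deg -> az units -0.01 (other way 29.99); shift tool mm [ -64.5 -358.6   41.9] without turn [ -64.9 -358.5   41.9]
```

```bash
python3 -m handwheel '[[[0,0,0,-0.0065,-0.0359,0.002,0.087],[0,0,0,-0.0065,-0.0359,0.002,0.087],[0,0,0,-0.0065,-0.0359,0.002,0.087],[0,0,0,-0.0065,-0.0359,0.002,0.087],[0,0,0,-0.0065,-0.0359,0.002,0.087],[0,0,0,-0.0065,-0.0359,0.002,0.087],[0,0,0,-0.0065,-0.0359,0.002,0.087],[0,0,0,-0.0065,-0.0359,0.002,0.087],[0,0,0,-0.0065,-0.0359,0.002,0.087],[0,0,0,-0.0065,-0.0359,0.002,0.087],[0,0,0,0,0,0,0.087],[0,0,0,0,0,0,0.087]]]'|grep -E "tcp"
python3 plan.py 485 -385.2 3 74.9
cat > m2.py <<'E'
from h import *
im=snap("top","top4");hsv=cv2.cvtColor(im,cv2.COLOR_RGB2HSV);S=hsv[...,1];V=hsv[...,2]
for nm,p in(("block",[.5529,.0811,.042]),):
    c0=proj("top",[p])[0];m=np.zeros(S.shape,np.uint8);x,y=int(c0[0]),int(c0[1]);sl=np.s_[y-14:y+15,x-13:x+14];m[sl]=((V>115)&(S<60))[sl]
    m=cv2.morphologyEx(m,cv2.MORPH_OPEN,np.ones((3,3),np.uint8))
    cs,_=cv2.findContours(m,cv2.RETR_EXTERNAL,cv2.CHAIN_APPROX_NONE);c=max(cs,key=cv2.contourArea)[:,0].astype(float)
    print(nm,cv2.minAreaRect((onz("top",c,.042)[:,:2]*1000).astype(np.float32)))
print("riser expected",proj("top",[[.5153,-.0223,.042]]))
crop=im[175:255,270:380]
cv2.imwrite("pics/crop4.png",cv2.resize(cv2.cvtColor(crop,cv2.COLOR_RGB2BGR),None,fx=7,fy=7,interpolation=cv2.INTER_CUBIC))
E
python3 m2.py
```

```text
tcp_pos: [0.4845, -0.3861, 0.1214]
t 18.15 tcp [ 484.5 -386.1  121.4] ydir 74.85 tilt [-0.06  0.04] w 87.1 gf 0.0 F [-0.6  0.2  0.1] j [-24, 26, -8, 0, -56, -82]
yaw left 0.05 deg -> az units -0.01 (other way 29.99); shift tool mm [ -0.4   1.  118.4] without turn [ -0.4   1.  118.4]
block ((550.8912963867188, 80.76705169677734), (29.55484962463379, 43.525726318359375), 70.02672576904297)
riser expected [[331.58441642 207.33441586]]
```

View pics/crop4.png

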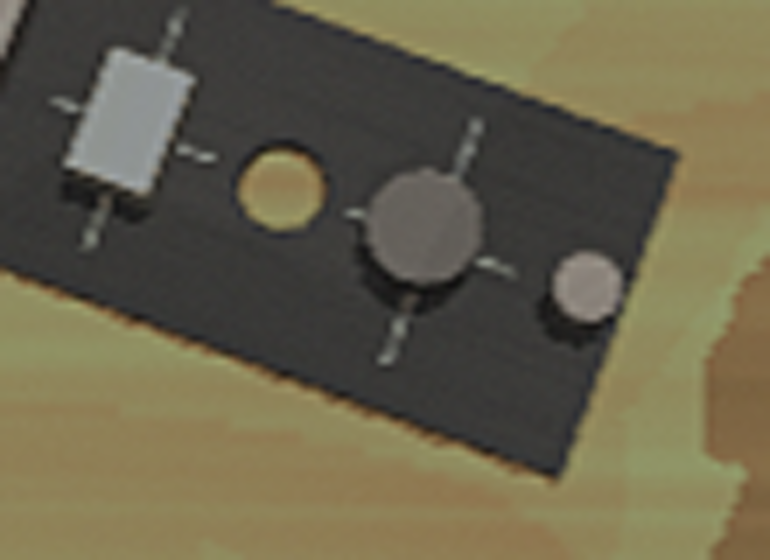

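The block and riser both sit on their crosses in this crop, with the riser at about (330.5,207) px. I measure the riser exactly, then grip the bar.

```bash
python3 - <<'E'
from h import *
im=cv2.imread("pics/top4.png");g=cv2.cvtColor(im,cv2.COLOR_BGR2GRAY);im0=cv2.imread("pics/top0.png")
S=cv2.cvtColor(im,cv2.COLOR_BGR2HSV)[...,1]
for th in(68,75,82):
    m=np.zeros(g.shape,np.uint8);sl=np.s_[196:220,319:343];m[sl]=((g>th)&(S<70))[sl]
    m=cv2.morphologyEx(m,cv2.MORPH_OPEN,np.ones((5,5),np.uint8))
    cs,_=cv2.findContours(m,cv2.RETR_EXTERNAL,cv2.CHAIN_APPROX_NONE);c=max(cs,key=cv2.contourArea)[:,0].astype(float)
    P=(onz("top",c,.042)[:,:2]*1000).astype(np.float32);print(th,cv2.minEnclosingCircle(P),cv2.fitEllipse(P))
E
python3 -m handwheel '[[[0,0,0,0,0.001,0.03,0.087],[0,0,0,0,0,0.03,0.087],[0,0,0,0,0,0.025,0.087],[0,0,0,0,0,0.02,0.087],[0,0,0,0,0,0.01,0.087],[0,0,0,0,0,0,0.087],[0,0,0,0,0,0,0.087]]]'|grep -E "tcp|force"
```

```text
68 ((516.501220703125, -18.950822830200195), 19.80754852294922) ((516.81787109375, -18.957128524780273), (36.38691329956055, 38.44807052612305), 9.703936576843262)
75 ((516.8497924804688, -19.151405334472656), 19.406612396240234) ((516.382080078125, -19.401493072509766), (35.403499603271484, 36.99605178833008), 7.357054233551025)
82 ((516.9915161132812, -19.354022979736328), 19.175334930419922) ((516.673583984375, -18.778945922851562), (34.62019729614258, 35.47801208496094), 88.59021759033203)
tcp_pos: [0.4863, -0.3845, 0.008]
wrist_force: [0.0, 0.4, -0.2]
gripper_force: 0.0
```

The riser sits 3.5 mm too far toward the hole, because its shaded side skewed the first measurement. I mend that before gripping the bar.

```bash
python3 -m handwheel '[[[0,0,0,0,0,-0.03,0.087],[0,0,0,0,0,-0.045,0.087],[0,0,0,0,0,-0.045,0.087]]]'|grep -E "tcp"
python3 -m handwheel '[[[0,0,-1.29,0,0,0,0.087],[0,0,-1.29,0,0,0,0.087],[0,0,-1.29,0,0,0,0.087],[0,0,-1.29,0,0,0,0.087],[0,0,-1.29,0,0,0,0.08],[0,0,-1.29,0,0,0,0.08],[0,0,-1.29,0,0,0,0.08],[0,0,-1.29,0,0,0,0.08],[0,0,-1.29,0,0,0,0.08],[0,0,-1.29,0,0,0,0.08],[0,0,-1.29,0,0,0,0.08],[0,0,0,0,0,0,0.08]]]'|grep -E "tcp"
python3 plan.py 516.6 -22 100 160
```

```text
tcp_pos: [0.4856, -0.3847, 0.1298]
tcp_pos: [0.4859, -0.3849, 0.1289]
t 20.4 tcp [ 485.9 -384.9  128.9] ydir 160.0 tilt [ 0.15 -0.08] w 79.5 gf 0.0 F [-0.2 -0.5  0.1] j [-23, 26, -8, 0, -56, 3]
yaw left 0.00 deg -> az units -0.00 (other way 30.00); shift tool mm [-351.5   95.4   28.4] without turn [-351.5   95.4   28.4]
```

```bash
python3 -m handwheel '[[[0,0,0,-0.035,0.0095,0,0.08],[0,0,0,-0.035,0.0095,0,0.08],[0,0,0,-0.035,0.0095,0,0.08],[0,0,0,-0.035,0.0095,0,0.08],[0,0,0,-0.035,0.0095,0,0.08],[0,0,0,-0.035,0.0095,0,0.08],[0,0,0,-0.035,0.0095,0,0.08],[0,0,0,-0.035,0.0095,0,0.08],[0,0,0,-0.035,0.0095,0,0.08],[0,0,0,-0.035,0.0095,0,0.08],[0,0,0,0,0,0.02,0.08],[0,0,0,0,0,0,0.08]]]'|grep -E "xx"
python3 plan.py 516.6 -22 22.5 160
```

```text
t 21.6 tcp [514.6 -22.4 106.2] ydir 159.93 tilt [-0.16 -0.  ] w 79.9 gf 0.0 F [-0.3 -0.8 -0.4] j [16, 18, -24, 0, -48, -36]
yaw left 0.07 deg -> az units -0.01 (other way 29.99); shift tool mm [-1.1 -1.9 83.7] without turn [-1.1 -1.9 83.7]
```

```bash
python3 -m handwheel '[[[0,0,0,-0.001,-0.0018,0.03,0.08],[0,0,0,0,0,0.025,0.08],[0,0,0,0,0,0.02,0.08],[0,0,0,0,0,0.0075,0.08],[0,0,0,0,0,0,0.08],[0,0,0,0,0,0,0.025],[0,0,0,0,0,0,0.025],[0,0,0,0,0,0,0.025],[0,0,0,0,0,0,0.025],[0,0,0,0,0,0,0.025],[0,0,0,0,0,0,0.025]]]'|grep -vE "rot"
python3 plan.py 516.6 -22 22.5 160
```

```text
time_s: 22.7
tcp_pos: [0.5179, -0.023, 0.0247]
wrist_force: [-0.7, 0.5, 1.1]
gripper_width: 0.461
gripper_force: 0.6
t 22.7 tcp [517.9 -23.   24.7] ydir 159.98 tilt [-0.  0.] w 40.1 gf 0.6 F [-0.7  0.5  1.1] j [15, 25, -28, 0, -36, -35]
yaw left 0.02 deg -> az units -0.00 (other way 30.00); shift tool mm [-0.5  1.6  2.2] without turn [-0.5  1.6  2.2]
```

```bash
python3 -m handwheel '[[[0,0,0,0,0,0,0.025],[0,0,0,0,0,0,0.025],[0,0,0,0,0,-0.003,0.025],[0,0,0,0,0,0,0.025],[0,0,0,0.0035,0.0014,0,0.025],[0,0,0,0,0,0,0.025],[0,0,0,0,0,0.002,0.025],[0,0,0,0,0,0.0012,0.025],[0,0,0,0,0,0,0.025],[0,0,0,0,0,0,0.025]]]'|grep -vE "rot"
python3 plan.py 516.6 -22 22.5 160
python3 -m handwheel '[[[0,0,0,0,0,0,0.08],[0,0,0,0,0,0,0.08],[0,0,0,0,0,0,0.08],[0,0,0,0,0,0,0.08],[0,0,0,0,0,0,0.08],[0,0,0,0,0,-0.02,0.08],[0,0,0,0,0,-0.04,0.08],[0,0,0,0,0,-0.04,0.08],[0,0,0,0,0,-0.02,0.08]]]'|grep -E "force|width"
python3 -m handwheel '[[[0,0,1.29,0,0,0,0.087],[0,0,1.29,0,0,0,0.087],[0,0,1.29,0,0,0,0.087],[0,0,1.29,0,0,0,0.087],[0,0,1.29,0,0,0,0.087],[0,0,1.29,0,0,0,0.087],[0,0,1.29,0,0,0,0.087],[0,0,1.29,0,0,0,0.087],[0,0,1.29,0,0,0,0.087],[0,0,1.29,0,0,0,0.087],[0,0,1.29,0,0,0,0.087],[0,0,0,0,0,0,0.087]]]'|grep -E "tcp"
python3 plan.py 485 -385.2 100 74.9
```

```text
time_s: 23.7
tcp_pos: [0.5154, -0.0259, 0.0247]
wrist_force: [-1.3, -0.1, 5.2]
gripper_width: 0.45
gripper_force: 30.0
t 23.7 tcp [515.4 -25.9  24.7] ydir 159.99 tilt [-0.01 -0.01] w 39.1 gf 30.0 F [-1.3 -0.1  5.2] j [15, 25, -28, 0, -36, -35]
yaw left 0.01 deg -> az units -0.00 (other way 30.00); shift tool mm [-4.1  0.2  2.2] without turn [-4.1  0.2  2.2]
wrist_force: [0.3, 0.5, -0.2]
gripper_width: 0.917
gripper_force: 0.0
tcp_pos: [0.5153, -0.0258, 0.1443]
t 25.8 tcp [515.3 -25.8 144.3] ydir 74.85 tilt [-0.01  0.  ] w 87.0 gf 0.0 F [ 0.3 -0.   0.2] j [15, 16, -21, 0, -53, -120]
yaw left 0.05 deg -> az units -0.01 (other way 29.99); shift tool mm [ -64.3 -354.9   44.2] without turn [ -64.6 -354.8   44.2]
```

```bash
python3 -m handwheel '[[[0,0,0,-0.0065,-0.0355,0.003,0.087],[0,0,0,-0.0065,-0.0355,0.003,0.087],[0,0,0,-0.0065,-0.0355,0.003,0.087],[0,0,0,-0.0065,-0.0355,0.003,0.087],[0,0,0,-0.0065,-0.0355,0.003,0.087],[0,0,0,-0.0065,-0.0355,0.003,0.087],[0,0,0,-0.0065,-0.0355,0.003,0.087],[0,0,0,-0.0065,-0.0355,0.003,0.087],[0,0,0,-0.0065,-0.0355,0.003,0.087],[0,0,0,-0.0065,-0.0355,0.003,0.087],[0,0,0,0,0,0,0.087],[0,0,0,0,0,0,0.087]]]'|grep -E "xx"
python3 plan.py 485 -385.2 3 74.9
python3 - <<'E'
from h import *
im=snap("top","top5");im=cv2.cvtColor(im,cv2.COLOR_RGB2BGR);g=cv2.cvtColor(im,cv2.COLOR_BGR2GRAY)
S=cv2.cvtColor(im,cv2.COLOR_BGR2HSV)[...,1]
for th in(68,75):
    m=np.zeros(g.shape,np.uint8);sl=np.s_[196:220,319:343];m[sl]=((g>th)&(S<70))[sl]
    m=cv2.morphologyEx(m,cv2.MORPH_OPEN,np.ones((5,5),np.uint8))
    cs,_=cv2.findContours(m,cv2.RETR_EXTERNAL,cv2.CHAIN_APPROX_NONE);c=max(cs,key=cv2.contourArea)[:,0].astype(float)
    P=(onz("top",c,.042)[:,:2]*1000).astype(np.float32);print(th,cv2.minEnclosingCircle(P))
# bar centre mark
m=np.zeros(g.shape,np.uint8);m[219:232,476:489]=(g<80)[219:232,476:489];cs,_=cv2.findContours(m,cv2.RETR_EXTERNAL,cv2.CHAIN_APPROX_NONE)
M=cv2.moments(m,True)
if M['m00']: print("mark",onz("top",[(M['m10']/M['m00'],M['m01']/M['m00'])],.012),M['m00'])
# weight knob and body
V=g[205:235,150:185]; 
for th in(30,40,50,60,70,80): 
    k=(V<th).astype(np.uint8);cs,_=cv2.findContours(k,cv2.RETR_EXTERNAL,cv2.CHAIN_APPROX_NONE)
    if cs: c=max(cs,key=cv2.contourArea);print(th,cv2.contourArea(c),cv2.boundingRect(c))
cv2.imwrite("pics/crop5.png",cv2.resize(im[200:240,145:190],None,fx=12,fy=12,interpolation=cv2.INTER_CUBIC))
E
```

```text
t 27.0 tcp [ 484.8 -385.9  113.7] ydir 74.86 tilt [-0.06  0.04] w 87.1 gf 0.0 F [ 0.  -0.4  0.2] j [-24, 27, -9, 0, -55, -82]
yaw left 0.04 deg -> az units -0.01 (other way 29.99); shift tool mm [ -0.2   0.7 110.7] without turn [ -0.2   0.7 110.7]
68 ((514.776123046875, -22.636247634887695), 19.943986892700195)
75 ((514.4581909179688, -22.470691680908203), 19.92603302001953)
30 21.0 (16, 9, 8, 14)
40 29.5 (7, 8, 11, 13)
50 76.0 (5, 6, 19, 17)
60 225.5 (5, 6, 19, 17)
70 231.0 (5, 6, 19, 17)
80 238.5 (5, 6, 20, 17)
```

View pics/crop5.png

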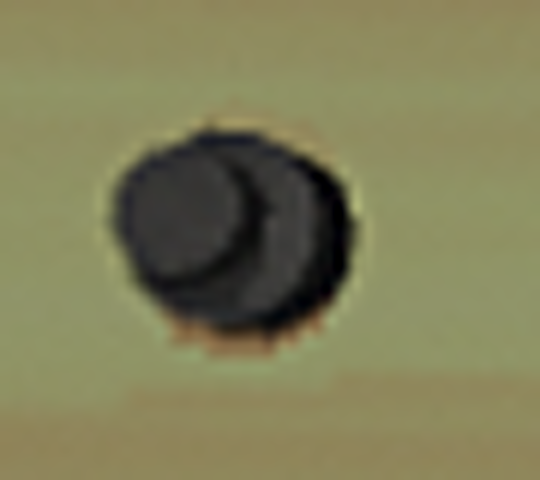

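The knob's top centre is at about (159.7,217.4) px, and the riser is now within 1 mm of its cross. I grip the bar.

```bash
python3 - <<'E'
from h import *
print("knob",onz("top",[(159.7,217.4)],.05)*1000, "body right/bottom edge pts on bench", onz("top",[(174,218),(165,227.5)],0)*1000)
E
python3 -m handwheel '[[[0,0,0,0,0.0006,0.03,0.087],[0,0,0,0,0,0.03,0.087],[0,0,0,0,0,0.025,0.087],[0,0,0,0,0,0.018,0.087],[0,0,0,0,0,0.008,0.087],[0,0,0,0,0,0,0.087],[0,0,0,0,0,0,0.087]]]'|grep -E "tcp|force"
python3 -m handwheel '[[[0,0,0,0,0,0,0.025],[0,0,0,0,0,0,0.025],[0,0,0,0,0,0,0.025],[0,0,0,0,0,0,0.025],[0,0,0,0,0,0,0.025],[0,0,0,0,0,0,0.025],[0,0,0,0,0,0,0.025],[0,0,0,0,0,0,0.025],[0,0,0,0,0,0,0.025]]]' |grep -vE "rot"
```

```text
knob [[483.92441174 376.73753234  50.        ]] body right/bottom edge pts on bench [[489.49645054 359.36578031   0.        ]
 [465.94181894 379.66359542   0.        ]]
tcp_pos: [0.4864, -0.3847, 0.0044]
wrist_force: [0.5, -0.2, 0.5]
gripper_force: 0.0
time_s: 28.65
tcp_pos: [0.4855, -0.3849, 0.0033]
wrist_force: [-0.0, 0.0, 0.1]
gripper_width: 0.453
gripper_force: 30.0
```

```bash
python3 -m handwheel '[[[0,0,0,0,0,-0.02,0.025],[0,0,0,0,0,-0.03,0.025],[0,0,0,0,0,-0.04,0.025],[0,0,0,0,0,-0.04,0.025],[0,0,0,0,0,0,0.025]]]'|grep -E "force"
python3 -m handwheel '[[[0,0,-1.29,0,0,0,0.025],[0,0,-1.29,0,0,0,0.025],[0,0,-1.29,0,0,0,0.025],[0,0,-1.29,0,0,0,0.025],[0,0,-1.29,0,0,0,0.025],[0,0,-1.29,0,0,0,0.025],[0,0,-1.29,0,0,0,0.025],[0,0,-1.29,0,0,0,0.025],[0,0,-1.29,0,0,0,0.025],[0,0,-1.29,0,0,0,0.025],[0,0,-1.29,0,0,0,0.025],[0,0,0,0,0,0,0.025]]]'|grep -E "force"
python3 plan.py 535.2 29.5 80 160
```

```text
wrist_force: [1.1, -0.5, -0.8]
gripper_force: 30.0
wrist_force: [-0.6, -0.2, -1.0]
gripper_force: 30.0
t 30.35 tcp [ 484.9 -384.4  132.1] ydir 159.95 tilt [-0.1   0.08] w 39.7 gf 30.0 F [-0.6 -0.2 -1. ] j [-23, 26, -7, 0, -57, 3]
yaw left 0.05 deg -> az units -0.01 (other way 29.99); shift tool mm [-406.1   94.2   52.6] without turn [-406.    94.6   52.6]
```

```bash
python3 -m handwheel '[[[0,0,0,-0.037,0.0086,0,0.025],[0,0,0,-0.037,0.0086,0,0.025],[0,0,0,-0.037,0.0086,0,0.025],[0,0,0,-0.037,0.0086,0,0.025],[0,0,0,-0.037,0.0086,0,0.025],[0,0,0,-0.037,0.0086,0,0.025],[0,0,0,-0.037,0.0086,0,0.025],[0,0,0,-0.037,0.0086,0,0.025],[0,0,0,-0.037,0.0086,0,0.025],[0,0,0,-0.037,0.0086,0,0.025],[0,0,0,-0.036,0.0086,0,0.025],[0,0,0,0,0,0,0.025]]]'|grep -E "xx"
python3 -m handwheel '[[[0,0,0,0,0,0.025,0.025],[0,0,0,0,0,0.025,0.025],[0,0,0,0,0,0.01,0.025],[0,0,0,0,0,0,0.025],[0,0,0,0,0,0,0.025]]]'|grep -E "xx"
python3 plan.py 535.2 29.5 45.3 160
python3 - <<'E'
from h import *
snap("top","top6");im=snap("side","side6")
cv2.imwrite("pics/crop6.png",cv2.resize(cv2.cvtColor(im,cv2.COLOR_RGB2BGR)[130:250,250:380],None,fx=4.5,fy=4.5,interpolation=cv2.INTER_CUBIC))
E
```

```text
t 32.05 tcp [536.3  28.7  73.9] ydir 159.93 tilt [ 0.06 -0.01] w 39.5 gf 30.0 F [ 0.4  1.  -2.3] j [20, 23, -23, 0, -44, -40]
yaw left 0.07 deg -> az units -0.01 (other way 29.99); shift tool mm [-0.4  1.3 28.6] without turn [-0.4  1.3 28.6]
```

View pics/crop6.png

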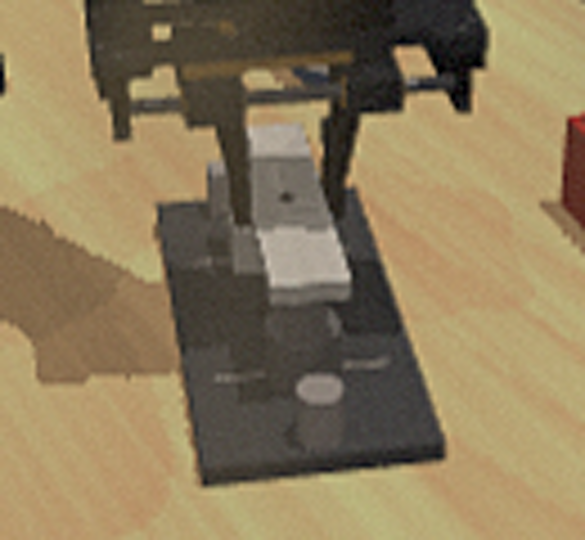

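The bar hangs level, with its mark at side px (313.4,173.2). I check the mark against the hole before lowering.

```bash
python3 - <<'E'
from h import *
print("mark side",onz("side",[(313.4,173.2)],.0826)*1000)
im=cv2.imread("pics/side0.png");g=im.astype(int);
hsv=cv2.cvtColor(im,cv2.COLOR_BGR2HSV);m=np.zeros(g.shape[:2],np.uint8);m[192:208,304:324]=(hsv[192:208,304:324,1]>60)&(hsv[192:208,304:324,2]>90)
cs,_=cv2.findContours(m,cv2.RETR_EXTERNAL,cv2.CHAIN_APPROX_NONE);c=max(cs,key=cv2.contourArea)[:,0].astype(float);print(c.min(0),c.max(0))
print("hole region side z12/0 (top edge/bottom)",onz("side",[c.mean(0)],.006)*1000, "expected px hole ring",proj("side",[[.5341,.0294,.012]]))
E
python3 -m handwheel '[[[0,0,0,-0.0003,0.001,0.012,0.025],[0,0,0,0,0,0.01,0.025],[0,0,0,0,0,0.004,0.025],[0,0,0,0,0,0,0.025],[0,0,0,0,0,0,0.025]]]'|grep -E "force"
python3 plan.py 535.2 29.5 45.3 160
```

```text
mark side [[539.39994192  31.31423513  82.6       ]]
[309. 199.] [318. 203.]
hole region side z12/0 (top edge/bottom) [[535.883156    29.02783124   6.        ]] expected px hole ring [[312.29273582 199.10370137]]
wrist_force: [0.4, 0.1, -1.9]
gripper_force: 30.0
t 32.65 tcp [534.9  29.6  47.2] ydir 159.99 tilt [-0.01 -0.01] w 39.3 gf 30.0 F [ 0.4  0.1 -1.9] j [21, 25, -25, 0, -41, -41]
yaw left 0.01 deg -> az units -0.00 (other way 30.00); shift tool mm [-0.  -0.3  1.9] without turn [-0.  -0.3  1.9]
```

```bash
python3 -m handwheel '[[[0,0,0,0,-0.0003,0.0012,0.025],[0,0,0,0,0,0.0008,0.025],[0,0,0,0,0,0,0.025],[0,0,0,0,0,0,0.025]]]'|grep -E "force|tcp"
python3 -m handwheel '[[[0,0,0,0,0,0,0.08],[0,0,0,0,0,0,0.08],[0,0,0,0,0,0,0.08],[0,0,0,0,0,0,0.08],[0,0,0,0,0,0,0.08],[0,0,0,0,0,-0.02,0.08],[0,0,0,0,0,-0.04,0.08],[0,0,0,0,0,-0.04,0.08],[0,0,0,0,0,-0.02,0.08],[0,0,0,0,0,0,0.08]]]'|grep -E "force|width"
python3 plan.py 484.5 377.5 130 160
```

```text
tcp_pos: [0.5351, 0.0295, 0.0455]
wrist_force: [0.0, -0.2, -1.8]
gripper_force: 30.0
wrist_force: [0.1, -0.4, -0.2]
gripper_width: 0.921
gripper_force: 0.0
t 34.05 tcp [537.2  30.  169.2] ydir 160.01 tilt [0.45 0.12] w 80.1 gf 0.0 F [ 0.1 -0.4 -0.2] j [21, 16, -17, 0, -57, -41]
yaw left -0.01 deg -> az units 0.00 (other way -30.00); shift tool mm [-308.3  168.7   39.5] without turn [-308.4  168.6   39.5]
```

```bash
python3 -m handwheel '[[[0,0,0,-0.0308,0.017,0.003,0.08],[0,0,0,-0.0308,0.017,0.003,0.08],[0,0,0,-0.0308,0.017,0.003,0.08],[0,0,0,-0.0308,0.017,0.003,0.08],[0,0,0,-0.0308,0.017,0.003,0.08],[0,0,0,-0.0308,0.017,0.003,0.08],[0,0,0,-0.0308,0.017,0.003,0.08],[0,0,0,-0.0308,0.017,0.003,0.08],[0,0,0,-0.0308,0.017,0.003,0.08],[0,0,0,-0.0308,0.017,0.003,0.08],[0,0,0,0,0,0,0.06],[0,0,0,0,0,0,0.06]]]'|grep -E "xx"
python3 plan.py 484.5 377.5 29 160
cat > m3.py <<'E'
from h import *
import sys
im=cv2.cvtColor(snap("top",sys.argv[1]),cv2.COLOR_RGB2BGR);hsv=cv2.cvtColor(im,cv2.COLOR_BGR2HSV);S=hsv[...,1];V=hsv[...,2]
m=np.zeros(S.shape,np.uint8);sl=np.s_[165:235,274:346];m[sl]=((V>118)&(S<60))[sl]
m=cv2.morphologyEx(m,cv2.MORPH_OPEN,np.ones((3,3),np.uint8))
cs,_=cv2.findContours(m,cv2.RETR_EXTERNAL,cv2.CHAIN_APPROX_NONE);c=max(cs,key=cv2.contourArea)[:,0].astype(float)
print("bar",cv2.minAreaRect((onz("top",c,.054)[:,:2]*1000).astype(np.float32)))
e=proj("top",[[.5341,.0294,.054]])[0];x,y=e.round().astype(int);w=np.clip(110-V[y-5:y+6,x-5:x+6].astype(float),0,None)
yy,xx=np.mgrid[y-5:y+6,x-5:x+6];print("mark",onz("top",[((w*xx).sum()/w.sum(),(w*yy).sum()/w.sum())],.054)*1000,"expected 534.1 29.4")
cv2.imwrite(f"pics/c{sys.argv[1]}.png",cv2.resize(im[155:250,245:375],None,fx=6,fy=6,interpolation=cv2.INTER_CUBIC))
E
python3 m3.py top7
```

```text
t 35.25 tcp [479.9 377.  133.7] ydir 160.04 tilt [-0.12 -0.13] w 70.7 gf 0.0 F [ 0.3 -0.1 -0.2] j [53, 25, -9, 0, -57, -73]
yaw left -0.04 deg -> az units 0.01 (other way -29.99); shift tool mm [ -2.4  -4.3 104.7] without turn [ -2.4  -4.3 104.7]
bar ((533.7246704101562, 30.023956298828125), (160.0033721923828, 39.126956939697266), 70.02400207519531)
mark [[534.19219571  29.96354547  54.        ]] expected 534.1 29.4
```

View pics/ctop7.png

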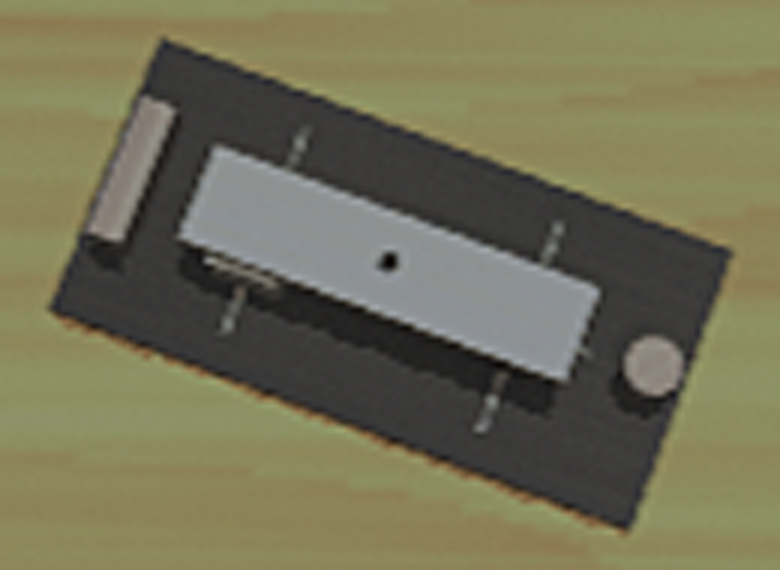

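The bar is placed with its mark at (534.2,30.0) against the hole at (534.1,29.4), at 70.0°. Now the weight.

```bash
python3 -m handwheel '[[[0,0,0,-0.0022,-0.0045,0.03,0.06],[0,0,0,0,0,0.02,0.06],[0,0,0,0,0,0,0.06],[0,0,0,0,0,0,0.06]]]'|grep -E "xx"
python3 plan.py 485 377.5 27.5 160
python3 - <<'E'
from h import *
im=snap("side","side8")
cv2.imwrite("pics/crop8.png",cv2.resize(cv2.cvtColor(im,cv2.COLOR_RGB2BGR)[80:170,195:305],None,fx=6,fy=6,interpolation=cv2.INTER_CUBIC))
E
```

```text
t 35.7 tcp [486.2 376.6  85.6] ydir 159.93 tilt [ 0.   -0.04] w 60.3 gf 0.0 F [ 0.  -0.5 -0.1] j [53, 28, -11, 0, -51, -73]
yaw left 0.07 deg -> az units -0.01 (other way 29.99); shift tool mm [-0.5  1.5 58.1] without turn [-0.5  1.5 58.1]
```

View pics/crop8.png

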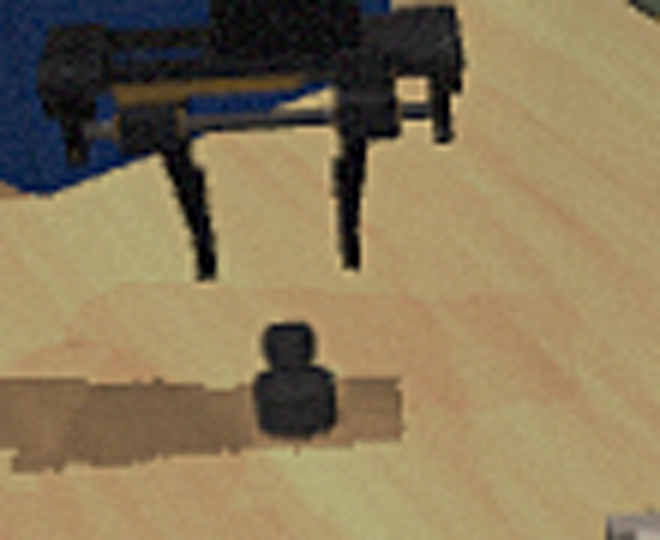

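The side view shows the weight (crop 290,380) between and below the open fingers (205 and 350). I descend and grip the knob.

```bash
python3 -m handwheel '[[[0,0,0,-0.0004,0.0013,0.02,0.06],[0,0,0,0,0,0.02,0.06],[0,0,0,0,0,0.016,0.06],[0,0,0,0,0,0,0.06],[0,0,0,0,0,0,0.06]]]'|grep -E "tcp|wrist"
python3 -m handwheel '[[[0,0,0,0,0,0,0.015],[0,0,0,0,0,0,0.015],[0,0,0,0,0,0,0.015],[0,0,0,0,0,0,0.015],[0,0,0,0,0,0,0.015],[0,0,0,0,0,0,0.015],[0,0,0,0,0,0,0.015],[0,0,0,0,0,0,0.015]]]' |grep -vE "rot"
python3 -m handwheel '[[[0,0,0,0,0,-0.02,0.015],[0,0,0,0,0,-0.03,0.015],[0,0,0,0,0,-0.04,0.015],[0,0,0,0,0,-0.03,0.015],[0,0,0,0,0,0,0.015],[0,0,0,0,0,0,0.015]]]' |grep -vE "rot"
python3 plan.py 516.6 -23.5 130 160
python3 - <<'E'
from h import *
im=snap("side","side9")
cv2.imwrite("pics/crop9.png",cv2.resize(cv2.cvtColor(im,cv2.COLOR_RGB2BGR)[50:150,185:315],None,fx=6,fy=6,interpolation=cv2.INTER_CUBIC))
E
```

```text
tcp_pos: [0.4854, 0.3789, 0.0307]
wrist_force: [1.0, 0.0, 0.3]
time_s: 37.05
tcp_pos: [0.485, 0.3785, 0.0296]
wrist_force: [1.5, 0.6, 2.3]
gripper_width: 0.285
gripper_force: 30.0
time_s: 37.65
tcp_pos: [0.4837, 0.378, 0.1484]
wrist_force: [0.0, -0.1, -3.6]
gripper_width: 0.286
gripper_force: 30.0
t 37.65 tcp [483.7 378.  148.4] ydir 159.94 tilt [-0.12 -0.01] w 24.9 gf 30.0 F [ 0.  -0.1 -3.6] j [53, 24, -7, 0, -59, -73]
yaw left 0.06 deg -> az units -0.01 (other way 29.99); shift tool mm [ 366.  -168.3   18.5] without turn [ 365.8 -168.7   18.5]
```

View pics/crop9.png

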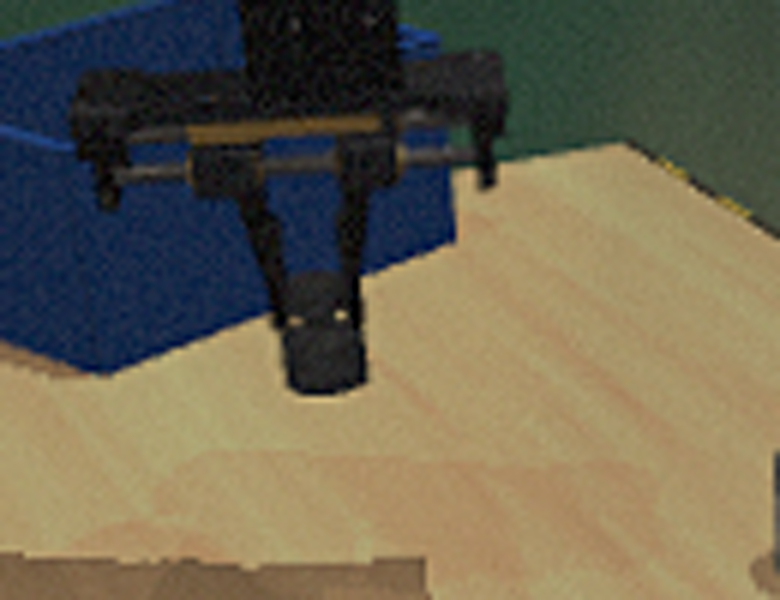

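The weight hangs upright in the gripper. I carry it over the riser.

```bash
python3 -m handwheel '[[[0,0,0,0.0333,-0.0153,0,0.015],[0,0,0,0.0333,-0.0153,0,0.015],[0,0,0,0.0333,-0.0153,0,0.015],[0,0,0,0.0333,-0.0153,0,0.015],[0,0,0,0.0333,-0.0153,0,0.015],[0,0,0,0.0333,-0.0153,0,0.015],[0,0,0,0.0333,-0.0153,0,0.015],[0,0,0,0.0333,-0.0153,0,0.015],[0,0,0,0.0333,-0.0153,0,0.015],[0,0,0,0.0333,-0.0153,0,0.015],[0,0,0,0.0333,-0.0153,0,0.015],[0,0,0,0,0,0,0.015]]]'|grep -E "xx"
python3 -m handwheel '[[[0,0,0,0,0,0.02,0.015],[0,0,0,0,0,0.018,0.015],[0,0,0,0,0,0,0.015],[0,0,0,0,0,0,0.015],[0,0,0,0,0,0,0.015]]]'|grep -E "gripper_f"
python3 plan.py 516 -22 83.6 160
```

```text
gripper_force: 30.0
t 39.4 tcp [517.8 -23.  111.7] ydir 160.02 tilt [ 0.03 -0.01] w 25.0 gf 30.0 F [ 0.2  0.2 -2.9] j [15, 18, -23, 0, -49, -35]
yaw left -0.02 deg -> az units 0.00 (other way -30.00); shift tool mm [-0.4  2.1 28.1] without turn [-0.4  2.1 28.1]
```

```bash
python3 -m handwheel '[[[0,0,0,-0.0004,0.0018,0.012,0.015],[0,0,0,0,0,0.01,0.015],[0,0,0,0,0,0.003,0.015],[0,0,0,0,0,0,0.015],[0,0,0,0,0,0,0.015]]]'|grep -E "xx"
python3 plan.py 516 -22 83.6 160
python3 - <<'E'
from h import *
im=snap("side","side10")
cv2.imwrite("pics/crop10.png",cv2.resize(cv2.cvtColor(im,cv2.COLOR_RGB2BGR)[130:240,260:370],None,fx=5.4,fy=5.4,interpolation=cv2.INTER_CUBIC))
E
```

```text
t 39.9 tcp [516.3 -22.3  86.7] ydir 159.99 tilt [ 0.05 -0.  ] w 24.4 gf 30.0 F [-0.4 -0.4 -2.1] j [16, 20, -25, 0, -45, -36]
yaw left 0.01 deg -> az units -0.00 (other way 30.00); shift tool mm [-0.2  0.4  3.1] without turn [-0.2  0.4  3.1]
```

View pics/crop10.png

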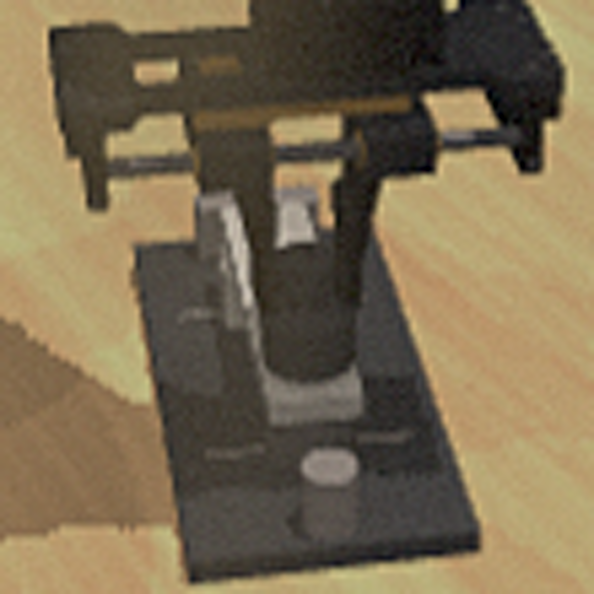

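The weight is just above the bar, centred across it. I lower it gently and release.

```bash
python3 -m handwheel '[[[0,0,0,0,0,0.0015,0.015],[0,0,0,0,0,0.0008,0.015],[0,0,0,0,0,0,0.015],[0,0,0,0,0,0,0.015]]]'|grep -E "force|tcp"
python3 -m handwheel '[[[0,0,0,0,0,0.0005,0.015],[0,0,0,0,0,0,0.015],[0,0,0,0,0,0,0.015]]]'|grep -E "force|tcp"
```

```text
tcp_pos: [0.5159, -0.0224, 0.0841]
wrist_force: [0.1, -0.2, -1.7]
gripper_force: 30.0
tcp_pos: [0.516, -0.0224, 0.0837]
wrist_force: [0.4, 0.3, -1.2]
gripper_force: 30.0
```

```bash
python3 -m handwheel '[[[0,0,0,0,0,0.0005,0.015],[0,0,0,0,0,0,0.015],[0,0,0,0,0,0,0.015]]]'|grep -E "force|tcp"
python3 -m handwheel '[[[0,0,0,0,0,0,0.05],[0,0,0,0,0,0,0.06],[0,0,0,0,0,0,0.06],[0,0,0,0,0,0,0.06],[0,0,0,0,0,-0.01,0.06],[0,0,0,0,0,-0.03,0.06],[0,0,0,0,0,-0.04,0.06],[0,0,0,0,0,-0.03,0.06],[0,0,0,0,0,0,0.06]]]'|grep -E "force|width"
python3 -m handwheel '[[[0,0,0,-0.03,0.01,0,0.06],[0,0,0,-0.03,0.01,0,0.06],[0,0,0,-0.03,0.01,0,0.06],[0,0,0,-0.03,0.01,0,0.06],[0,0,0,-0.03,0.01,0,0.06],[0,0,0,-0.03,0.01,0,0.06],[0,0,0,-0.03,0.01,0,0.06],[0,0,0,-0.03,0.01,0,0.06],[0,0,0,-0.03,0.01,0,0.06],[0,0,0,-0.03,0.01,0,0.06],[0,0,0,-0.03,0.01,0,0.06],[0,0,0,0,0,0,0.06]]]'|grep -E "tcp"
python3 m3.py top11
python3 - <<'E'
from h import *
im=snap("side","side11")
a=cv2.imread("pics/ctop11.png");b=cv2.resize(cv2.cvtColor(im,cv2.COLOR_RGB2BGR)[140:250,260:370],(400,400),interpolation=cv2.INTER_CUBIC)
a=cv2.resize(a,None,fx=.51,fy=.51);o=np.zeros((400,800,3),np.uint8);o[:a.shape[0],:a.shape[1]]=a;o[:,400:]=b;cv2.imwrite("pics/fin.png",o)
E
```

```text
tcp_pos: [0.5161, -0.0224, 0.0836]
wrist_force: [-1.1, 0.5, 2.5]
gripper_force: 30.0
wrist_force: [0.5, -0.3, 0.5]
gripper_width: 0.687
gripper_force: 0.0
tcp_pos: [0.5253, 0.3285, 0.1922]
bar ((540.87255859375, 49.688697814941406), (118.15605163574219, 39.12671661376953), 70.02354431152344)
mark [[534.18766753  29.94733147  54.        ]] expected 534.1 29.4
```

View pics/fin.png

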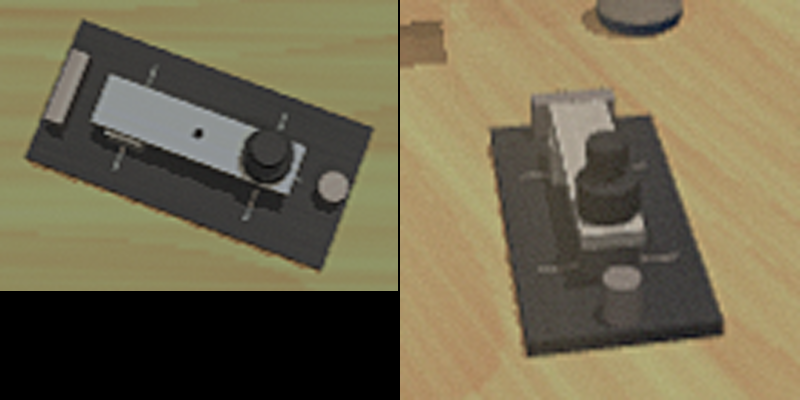

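The bar has not moved and the weight stands upright above the riser. I check its position numerically.

```bash
python3 - <<'E'
from h import *
g=cv2.cvtColor(cv2.imread("pics/top11.png"),cv2.COLOR_BGR2GRAY)
t=np.linspace(0,2*np.pi,72)
circ=lambda rad,z:proj("top",np.c_[.5148+rad*np.cos(t),-.0224+rad*np.sin(t),np.full(72,z)])
for n,a,z in(("bodytop",.02,.078),("bodybot",.02,.054),("knob",.013,.104)): c=circ(a,z);print(n,c.min(0).round(1),c.max(0).round(1))
x0,y0=318,188
np.set_printoptions(linewidth=200);print("cols",x0,"on");print(np.c_[np.arange(y0,y0+30),g[y0:y0+30,x0:x0+30]])
E
```

```text
bodytop [323.2 196.4] [340.9 213.8]
bodybot [323.1 198.2] [340.4 215.3]
knob [326.5 197.4] [338.3 209. ]
cols 318 on
[[188  62  61  60  59  60  61  61  59  60  57  58  61  60  58  56  55  58  58  58  58  58  57  55  56  50  58  99 119 130 140]
 [189  59  62  60  59  60  60  59  59  60  62  61  58  57  59  60  61  57  57  56  59  57  59  59  58  57  53  52  48  58  94]
 [190  60  60  62  59  62  60  60  61  59  58  60  60  60  58  59  58  60  61  57  55  55  56  58  60  59  59  58  57  54  51]
 [191  52  56  57  59  59  60  59  59  61  61  59  59  60  61  60  58  59  57  58  59  60  57  55  58  55  57  59  61  61  59]
 [192  56  55  49  52  54  59  61  59  60  60  61  61  61  59  59  60  61  58  55  95  97  57  60  59  57  55  56  59  59  60]
 [193 152 111  68  61  52  50  54  52  54  57  54  58  58  60  59  61  58  59  57 108 110  53  59  57  59  60  57  55  58  57]
 [194 153 156 162 149 103  63  55  46  49  51  56  54  57  57  57  62  58  56  73  86  72  56  60  58  57  59  59  61  57  58]
 [195 148 150 150 153 157 150 118  72  56  52  48  52  54  54  56  58  57  55  96  97  54  57 
[... 2127 characters left out ...]
 36  45  56  56  45  26  95 148 161 124  55  61  58  60  58  56]
 [213  34  36  32  34  41  50  77 119 116  57  16  13  35  49  45  48  38  17  16  68 133 160 138 108 103  76  59  60  59  55]
 [214  38  37  35  35  34  32  32  40  57  77  67  36  24  29  23  22  24  52 101 144 158 157 121  46  72  77  61  62  58  57]
 [215  35  34  35  35  36  33  36  30  27  27  35  63  98 109 102 100 115 123 141 155 154 141  97  49  55  57  59  62  62  56]
 [216  36  35  36  38  36  35  39  36  39  30  31  31  39  57  81 116 150 162 157 154 157 127  55  58  59  59  58  60  62  58]
 [217  36  36  35  35  38  37  38  36  32  50  75  62  24  24  26  37  51  99 146 159 160 124  40  61  63  62  62  62  59  45]]
```

The knob and body edges match the predicted position over the riser to within about 1 mm, so I hand in.

```bash
python3 -c "
from station import r
print(r.finish_job())"
```

```text
the job is handed in; nothing more can be done
None
```

The job is handed in at about 43 s of the 104 s allowed: block about 2 mm off its cross, riser within about 1 mm after one re-placing, bar in line with its mark about 0.6 mm from the hole centre, and weight about 1 mm from centre above the riser; I never touched the tin, bin or carton.

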